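Seat the tub turntable on its drive and latch it

ROBOT

A 6-joint arm with a two-finger parallel gripper is mounted at the origin on the work surface. World frame = base frame: x ahead of the robot, y to its left, z up, the work surface at z = 0. Lengths are in m, angles in rad, forces in N, time in s.
With the tool pointing down it reaches from about 0.425 to 0.925 m from the base axis. Payload 12.5 kg.
Tool frame: the origin (TCP) lies at the very end of the fingers, on their centre line; the grasp point (between the pads) lies 19 mm behind it (r.grasp_offset is the distance from the TCP to the grasp point, in m); z points along the fingers, x is the direction in which the jaws open and shut, and the axes are right-handed (so a half turn about z gives the same grasp; the last joint's range is limited). The gripper opens to 85 mm and grips with 20 to 120 N. Pads are 22 mm wide; open, the fingers measure 114 mm over their backs; the gripper's body (76 mm by 85 mm) begins 54 mm behind the grasp point. The pads swing forward as they close: fully open they stand 13 mm farther back than shut.
Start: joints at [1.217, 0.491, 1.559, -0, 1.092, -0.106], TCP at [0.153, 0.606, 0.231] pointing down, gripper open.
Joint ranges: [-3.1, 3.1], [-0.84, 2.19], [0.05, 2.79], [-1.13, 4.28], [0.06, 2.93], [-2.69, 2.69]. Speed limits (rad/s): [2.22, 2.22, 2.79, 3.14, 3.14, 3.14].

INTERFACE

Orientations are given as a unit quaternion [w, x, y, z].
In Python, from station import r, planner, get_image, get_calibration, telemetry gives the robot as it stands. The module is installed in compiled form; this text tells all that it offers. Calls block until the motion is done:
- r.goto(position, orientation): joint-space move of the TCP to a pose.
- r.line_to(position, rotation=None, feed=0.15): straight line of the TCP; rotation=None keeps the orientation; feed is the mean speed in m/s.
- r.set_joints(angles): joint-space move.
- r.command_gripper(opening, newtons=None): finger opening in m; newtons is the grip in N (None keeps the last); returns when the fingers have stopped.
- r.hold(seconds).
- planner.inverse_kinematics(position, orientation): joint angles nearest the present ones, or None.
- get_image(name): name is "scene" or "side" or "wrist"; returns (picture, depth): 420x560x3 uint8, red, green, blue; 420x560 float32, m along the optical axis (not along the pixel's ray), 0 where there is no reading.
- get_calibration(name): a dict with "fov_y" (degrees; the focal length in pixels is half the picture's height over the tangent of half this angle, whatever the lens; pixels are square), "cx", "cy" (the principal point, pixels), "k1" (the pictures are not rectified: a ray, as slopes to the right and down, at radius r is drawn at 1 + k1 r^2 times it, then the intrinsics apply), "T" (4x4, takes a point from camera to world coordinates). Camera axes: x right, y up, looking along -z (the intrinsics and any distortion apply to the point x, -y, -z); pixel columns grow to the right and rows downward; lengths in m; the calibration is good to about 2 mm. A picture is of the moment at which its call begins: read the wrist's pose just before it. get_calibration takes no time and is no camera call; for the wrist camera it gives the pose at the moment of the call.
A pose or a line that the arm cannot do raises r.PlanningError and nothing moves.
- r.sign_off(): hands the job in, once; it reports no verdict.
Readings, each from a call of its own:
- telemetry.read_time_s(): time.
- telemetry.read_joint_positions(): joint angles.
- telemetry.read_joint_velocities(): joint speeds.
- telemetry.read_tau(): joint torques, N m.
- telemetry.read_tool_pos(): TCP position.
- telemetry.read_ee_rot(): TCP orientation.
- telemetry.read_force(): force on the tool from outside, world axes, zero at the start.
- telemetry.read_wrist_torque(): the same for the moment, N m.
- telemetry.read_opening(): finger opening in m.
Only numpy, scipy, OpenCV 4.12 (cv2) and the standard library are available. Lean on these libraries where they do the work, as an engineer would, in place of code of your own. Each camera call takes 0.05 s, during which the arm holds its last target.

TASK

The orange tub carrier of the packing stall's lid sealer is standing high, not engaged with the drive hidden beneath it. Turn it by its posts, pressing down lightly, until it drops fully home on the drive, then swing the blue latch fully across its rim. Be gentle: do not force the carrier, and leave the tubs and other things around it where they are.

Things in the scene. Friction and masses are not known exactly. Their poses are not given: they have to be found in the camera images.
- machine: Grey turntable base of a tub lid sealer, fixed to the table, 300 x 300 mm and 62 mm high, with an 80 x 40 mm outrigger for the latch in the middle of its +y side. Origin: centre of its underside, straight below the carrier's axis; its front (two buttons) faces its own -x.
- carrier: Orange round tub carrier: disc 170 mm across, 12 mm thick, with a skirt, on an upright guided spindle. It can only turn (endlessly, either way, about 0.1 Nm) and sink; it cannot tilt. Origin: centre of its top face, 112 mm above the table while high, 100 mm when home; z up, x towards post a. It sinks only when pressed (3 to 5 N, anywhere on the disc) and stays where it is left.
- drive_axis (a point): Centre of the fixed drive ring hidden under the carrier, on the carrier's axis, 78 mm above the table. The carrier's three pins fit three equally spaced slots: a seat every 120 degrees, at an angle that cannot be seen and differs every time. Off a seat the carrier meets a hard stop 0.5 mm down; within 5 degrees of one it sinks 12 mm and then turns only a few degrees.
- post_a (a point): Round upright steel post on the carrier, 16 mm across and 40 mm high, its axis 58 mm from the carrier's axis. Point: on the post's axis, half-way up (20 mm above the disc's top face).
- post_b (a point): The same, the second post, 120 degrees anticlockwise (seen from above) of post a.
- post_c (a point): The same, the third post, 240 degrees anticlockwise of post a.
- latch (a joint): Angle (rad) of the blue latch, a level two-armed bar 18 mm wide, 12 mm thick, on an upright pivot. 0 = open: handle arm along the base's -x. Grows clockwise seen from above to 1.57 (stop) = locked: foot over the carrier's rim, handle pointing straight outwards. Stays where left (0.06 Nm). The foot passes over the rim only if the carrier is home, else it hits the disc's side.
- latch_pivot (a point): The latch's pivot axis, at the top face of the bar (115 mm above the table; this point 117 mm), 125 mm from the carrier's axis on the base's own +y side.
- latch_handle (a point): Upright handle of the latch: steel pin 14 mm across with an 18 mm black ball at its top (top 160 mm above the table), 50 mm from the pivot. Point: on the pin's axis, 133 mm above the table, 18 mm above the top face of the bar.
- tub_a: White tub of blueberries, 112 mm across, 95 mm high, loose; leave alone. Origin: centre of its underside.
- tub_b: The same; leave alone.
- tub_c: The same; leave alone.
- lid_stack: Stack of white tub lids, 112 mm across, 27 mm high; leave alone. Origin: centre of its underside.
- label_roll: Roll of blank paper labels, 52 mm across, 26 mm high, standing on a corner of the grey base; leave alone. Origin: centre of its underside.
- clip_box: Small yellow plastic box of crate clips with a green lid, 50 x 36 x 22 mm on another corner of the grey base; leave alone. Origin: centre of its underside.
- tape_roll: Roll of brown packing tape, 90 mm across, 48 mm high; leave alone. Origin: centre of its underside.

How it is judged:
By the outcome, as a careful person would: the job done as asked, in the order asked, and still so for the second after the job is handed in, with the robot touching nothing.
It also fails if it takes over 61 s, if anything falls off the work surface, if the arm or the gripper's body presses on something with over 40 N, if the wrist force passes 120 N, or if a joint passes its speed limit or range.

## Working session

There is one attempt and no reset: what is moved stays moved. The work goes in short steps, each a Python script; the robot and the scene stay as the last script left them, time stands still between calls to the robot, and variables do not carry over. Pictures are saved under pics/ and viewed, and the job is handed in when it is done.

```bash
ls; mkdir -p pics; python3 - <<'E'
from station import r, planner, get_image, get_calibration, telemetry as t
import cv2,numpy as np
for n in ("scene","side","wrist"):
    p,d=get_image(n); c=get_calibration(n); print(n,{k:(np.round(v,3).tolist()) for k,v in c.items()})
    cv2.imwrite(f"pics/{n}0.png",p[:,:,::-1]); np.savez(f"{n}0.npz",p=p,d=d,**c)
print(t.read_time_s(),t.read_ee_rot(),t.read_force())
E
```

```text
pics
scene {'fov_y': 43.448, 'cx': 272.404, 'cy': 211.549, 'k1': -0.031, 'T': [[-0.155, -0.58, 0.8, 1.772], [0.988, -0.098, 0.121, 0.181], [0.008, 0.809, 0.588, 0.985], [0.0, 0.0, 0.0, 1.0]]}
side {'fov_y': 50.254, 'cx': 274.806, 'cy': 210.558, 'k1': -0.115, 'T': [[0.796, 0.349, -0.494, -0.003], [-0.605, 0.477, -0.638, -0.742], [0.013, 0.807, 0.591, 0.767], [0.0, 0.0, 0.0, 1.0]]}
wrist {'fov_y': 65.235, 'cx': 276.46, 'cy': 212.75, 'k1': 0.012, 'T': [[0.246, -0.93, -0.273, 0.084], [0.969, 0.235, 0.071, 0.623], [-0.002, -0.282, 0.959, 0.373], [0.0, 0.0, 0.0, 1.0]]}
0.15 [ 2.09407019e-04  7.89058860e-01  6.14317462e-01 -3.58273489e-04] [-0.13955493 -0.54534692 -0.71151622]
```

View pics/scene0.png

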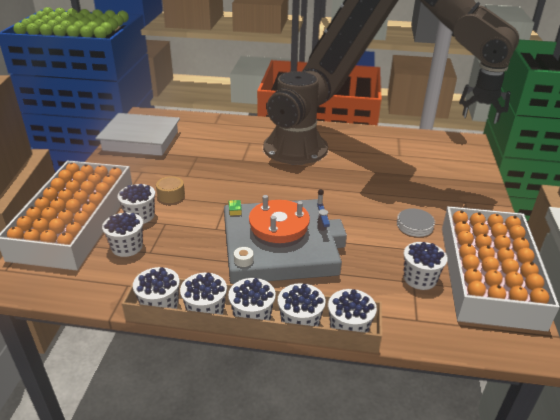

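View pics/side0.png

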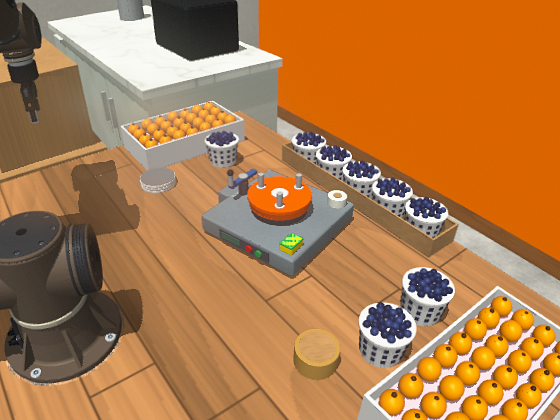

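View pics/wrist0.png

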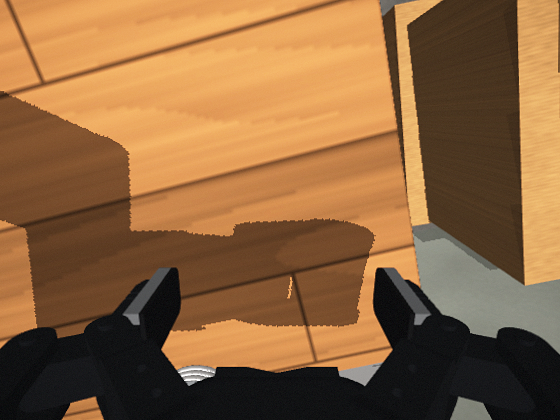

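The scene view shows the machine at about (280,235) with its orange carrier, and the latch to the right at (322,215). The side view shows the carrier at (280,198) and the latch at (240,180). The wrist view shows only bare table. Next I'll measure the carrier and posts.

```bash
cat > h.py <<'E'
import numpy as np, cv2
def load(n): return dict(np.load(n+".npz"))
def f_of(c): return 210/np.tan(np.radians(float(c['fov_y']))/2)
def cam(uv,c):
    f=f_of(c); K=np.array([[f,0,float(c['cx'])],[0,f,float(c['cy'])],[0,0,1]])
    return cv2.undistortPoints(np.asarray(uv,float).reshape(-1,1,2),K,np.array([float(c['k1']),0,0,0])).reshape(-1,2)
def depth_pts(uv,d,c):
    s=cam(uv,c); P=np.c_[s[:,0],-s[:,1],-np.ones(len(s))]*np.asarray(d).reshape(-1,1)
    return P@c['T'][:3,:3].T+c['T'][:3,3]
def plane(uv,z,c):
    s=cam(uv,c); D=np.c_[s[:,0],-s[:,1],-np.ones(len(s))]@c['T'][:3,:3].T; o=c['T'][:3,3]
    return o+D*((z-o[2])/D[:,2])[:,None]
def proj(P,c):
    q=(np.atleast_2d(P)-c['T'][:3,3])@c['T'][:3,:3]; s=np.c_[q[:,0]/-q[:,2],-q[:,1]/-q[:,2]]
    r2=(s**2).sum(1,keepdims=True); s=s*(1+float(c['k1'])*r2); return s*f_of(c)+[float(c['cx']),float(c['cy'])]
def cloud(c):
    v,u=np.mgrid[:420,:560]; return depth_pts(np.c_[u.ravel(),v.ravel()],c['d'].ravel(),c).reshape(420,560,3)
E
python3 - <<'E'
from h import *
for n,(x0,x1,y0,y1) in {"scene0":(215,360,180,285),"side0":(195,365,155,280)}.items():
    c=load(n); P=cloud(c); p=c['p']; 
    cv2.imwrite(f"pics/{n}z.png",cv2.resize(p[y0:y1,x0:x1,::-1],None,fx=4.5,fy=4.5,interpolation=cv2.INTER_CUBIC))
    win=np.zeros(p.shape[:2],bool); win[y0:y1,x0:x1]=1
    hsv=cv2.cvtColor(p,cv2.COLOR_RGB2HSV)
    m=win&(hsv[...,0]<14)&(hsv[...,1]>170)&(hsv[...,2]>100)
    Q=P[m]; top=Q[(abs(Q[:,2]-.112)<.006)]
    print(n,len(top),np.median(top[:,2])); 
    (cx,cy),rad=cv2.minEnclosingCircle(top[:,:2].astype(np.float32)); print("circ",cx,cy,rad)
    g=win&(P[...,2]>.125); 
    pts=P[g]; k,lab=cv2.connectedComponents(g.astype(np.uint8))
    for i in range(1,k):
        q=P[lab==i]; uv=np.argwhere(lab==i).mean(0)[::-1]
        if len(q)>8: print(i,len(q),uv.round(1),q.mean(0).round(4),q[:,2].max().round(3),"top",q[q[:,2]>q[:,2].max()-.006].mean(0).round(4))
    b=win&(hsv[...,0]>105)&(hsv[...,0]<130)&(hsv[...,1]>80)&(P[...,2]>.09)
    print("blue",b.sum(),P[b].mean(0) if b.any() else None)
    # base top
    t=win&(abs(P[...,2]-.062)<.004); 
    q=P[t][:,:2]; print("base",cv2.minAreaRect(q.astype(np.float32)))
E
```

```text
scene0 1312 0.11059828166673946
circ 0.6026726961135864 0.023194801062345505 0.0867404192686081
11 55 [320.3 194. ] [0.5236 0.1291 0.1455] 0.16 top [0.5223 0.1288 0.1565]
14 48 [264.9 199.3] [ 0.5701 -0.0227  0.1413] 0.152 top [ 0.5677 -0.0231  0.1498]
18 57 [299.4 205.6] [0.6047 0.0783 0.156 ] 0.985 top [1.7724 0.1805 0.9853]
25 52 [273.  220.5] [0.6646 0.0149 0.1416] 0.154 top [0.6623 0.0145 0.1513]
blue 83 [0.62824583 0.12550068 0.1108046 ]
base ((0.6251495480537415, 0.04335038363933563), (0.34799569845199585, 0.3488427400588989), 16.20754623413086)
side0 1542 0.11162733312759227
circ 0.6020124554634094 0.020450051873922348 0.08732734620571136
6 66 [229.7 175.2] [0.5158 0.1253 0.1453] 0.16 top [0.5167 0.1273 0.157 ]
10 63 [260.5 177.9] [0.5774 0.0724 0.1409] 0.154 top [0.5783 0.0745 0.1504]
11 67 [298.4 178.6] [ 6.462e-01 -3.000e-04  1.506e-01] 0.767 top [-0.0034 -0.7418  0.7674]
21 77 [279.  196.8] [ 0.5627 -0.0264  0.1413] 0.154 top [ 0.5639 -0.0245  0.151 ]
blue 321 [0.81373805 0.0502316  0.10425931]
base ((0.6906367540359497, 0.06650187075138092), (0.499258816242218, 0.3399422764778137), 15.514832496643066)
```

```bash
sleep 1
```

```text
(no output)
```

View zooms.

View pics/scene0z.png

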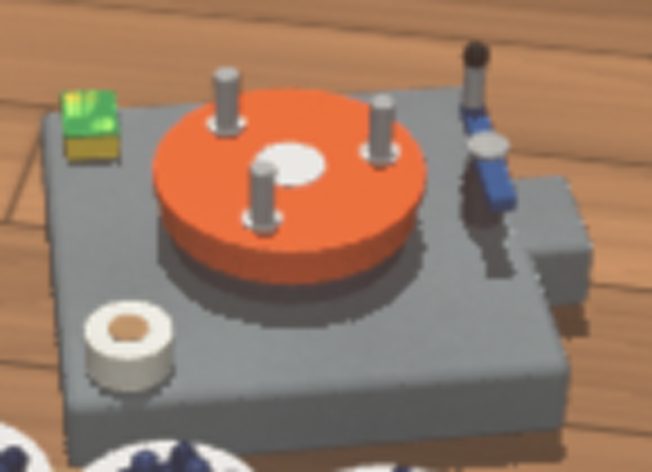

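View pics/side0z.png

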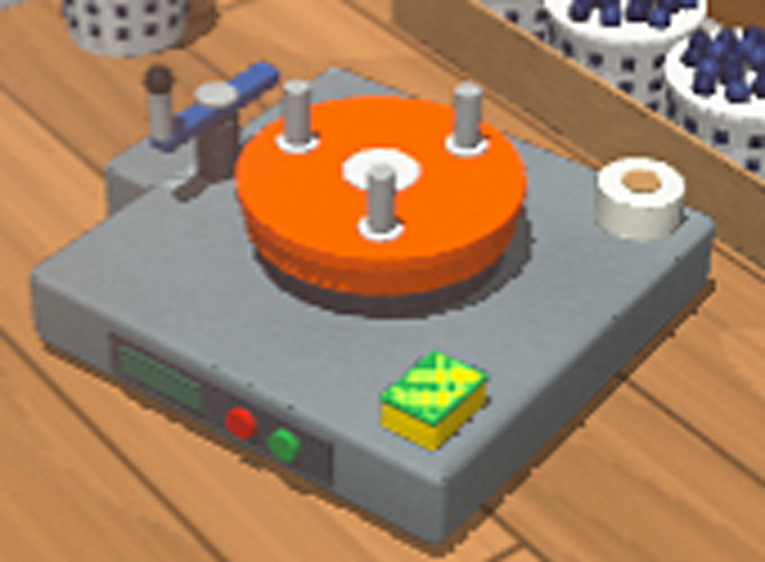

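The crops show post tops in scene at about (265,196), (300,202), (273,217), and in side at (261,175), (299,175), (280,193). The latch ball is at scene (321,192) and side (230,172). The pivot cap is at scene (323,212) and side (243,176).

```bash
python3 - <<'E'
from h import *
S={"scene0":dict(p1=(265.2,196.4),p2=(299.9,202.4),p3=(273.4,217.1),piv=(323.4,212.4),ball=(320.6,191.6)),
"side0":dict(p1=(279.7,193),p2=(260.8,174.6),p3=(299,175),piv=(243.2,175.9),ball=(230.1,172.3))}
Z=dict(p1=.152,p2=.152,p3=.152,piv=.119,ball=.151)
R={}
for n in S:
    c=load(n)
    for k,uv in S[n].items():
        R.setdefault(k,[]).append(plane([uv],Z[k],c)[0][:2])
for k in R: print(k,np.round(R[k],4).tolist())
A={k:np.mean(v,0) for k,v in R.items()}
C=(A['p1']+A['p2']+A['p3'])/3; print("C",C)
for k in A: d=A[k]-C; print(k,A[k].round(4),np.hypot(*d).round(4),np.degrees(np.arctan2(d[1],d[0])).round(1))
d=A['ball']-A['piv'];print("handle",np.hypot(*d),np.degrees(np.arctan2(d[1],d[0])))
# base corners z=.062 from side crop / scene crop
for n,o,L in (("side0",(195,155),[(440,512),(36,275),(715,222)]),("scene0",(215,180),[(45,115),(70,408),(565,370)])):
    P=plane([(a/4.5+o[0],b/4.5+o[1]) for a,b in L],.062,load(n))[:,:2]; print(n,P.round(4).tolist()); 
    for i,j in((0,1),(0,2),(1,2)): d=P[j]-P[i]; print(np.hypot(*d).round(3),np.degrees(np.arctan2(d[1],d[0])).round(1))
E
```

```text
p1 [[0.5711, -0.0218], [0.5647, -0.0265]]
p2 [[0.5839, 0.0773], [0.5773, 0.0707]]
p3 [[0.6632, 0.0157], [0.657, 0.0104]]
piv [[0.5743, 0.1436], [0.5656, 0.1372]]
ball [[0.5194, 0.1292], [0.5196, 0.1291]]
C [0.60286784 0.02098673]
p1 [ 0.5679 -0.0241] 0.0571 -127.8
p2 [0.5806 0.074 ] 0.0575 112.7
p3 [0.6601 0.0131] 0.0578 -7.9
piv [0.5699 0.1404] 0.1238 105.4
ball [0.5195 0.1292] 0.1366 127.6
handle 0.051650102256540285 -167.47541629310584
side0 [[0.4837, -0.1826], [0.4192, 0.1111], [0.7783, -0.0853]]
0.301 102.4
0.31 18.3
0.409 -28.7
scene0 [[0.51, -0.1554], [0.7908, -0.0754], [0.7111, 0.2033]]
0.292 15.9
0.411 60.7
0.29 106.0
```

```bash
cat >> h.py <<'E'
C=np.array([.603,.021])
def quat(xang): # tool down, jaw x axis at angle xang (rad)
    return [0.,float(np.cos(xang/2)),float(np.sin(xang/2)),0.]
E
python3 - <<'E'
from h import *
from station import r, planner, get_image, get_calibration, telemetry as t
r.goto([.64,.03,.29],quat(np.radians(82)))
r.command_gripper(.030,20)
c=get_calibration("wrist");p,d=get_image("wrist"); np.savez("w1.npz",p=p,d=d,**c); cv2.imwrite("pics/w1.png",p[:,:,::-1])
print(t.read_time_s(),t.read_tool_pos(),t.read_force(),t.read_opening(),t.read_joint_positions())
E
```

```text
3.45 [0.63999431 0.02997929 0.29001778] [ 0.39839162 -0.55260748  0.46302392] 0.030145496965366628 [-5.62342166e-02  4.65384518e-01  1.44053824e+00  1.04430829e-05
  1.23566570e+00 -1.48734556e+00]
```

View pics/w1.png

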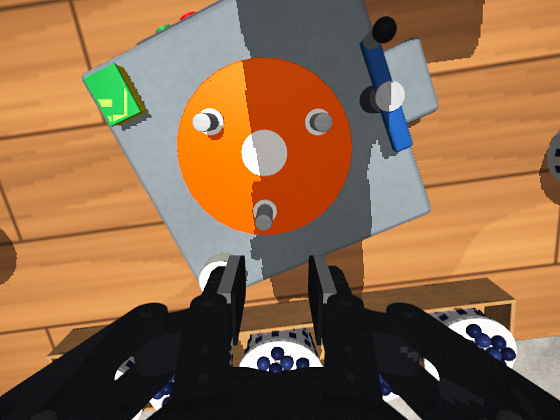

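The wrist view is clear: disc centre at (264,147), hub at (264,153), post tops at about (201,122), (322,120) and (264,220), ball at (384,29), and pivot cap at (390,96).

```bash
python3 - <<'E'
from h import *
c=load("w1"); p=c['p']
hsv=cv2.cvtColor(p,cv2.COLOR_RGB2HSV)
m=((hsv[...,0]<13)&(hsv[...,1]>200)).astype(np.uint8); m[:50]=0;m[240:]=0;m[:,:170]=0;m[:,360:]=0
k,l,s,_=cv2.connectedComponentsWithStats(m); i=1+s[1:,4].argmax(); hull=cv2.convexHull(np.argwhere(l==i)[:,::-1].astype(np.int32))[:,0]
P=plane(hull,.112,c)[:,:2]; print("disc",cv2.fitEllipse(P.astype(np.float32)))
P=cloud(c)
cv2.imwrite("pics/w1z.png",cv2.resize(p[0:250,160:440,::-1],None,fx=2.8,fy=2.4,interpolation=cv2.INTER_CUBIC))
print("hub",plane([(264,153)],.112,c)[0])
for n,uv,z in(("p1",(201,122),.152),("p2",(322,120),.152),("p3",(264,220),.152),("ball",(384,29),.151),("piv",(390,96),.119)):
    q=plane([uv],z,c)[0]; v=np.argwhere((abs(P[...,2]-z)<.006)&(np.linalg.norm(P[...,:2]-q[:2],axis=2)<.014)); 
    a=P[v[:,0],v[:,1]]; print(n,q.round(4),len(a),a.mean(0).round(4) if len(a) else '', a[:,2].max() if len(a) else '')
E
```

```text
disc ((0.6005025506019592, 0.025232452899217606), (0.16290822625160217, 0.16647280752658844), 84.92678833007812)
hub [0.60094222 0.02291703 0.112     ]
p1 [ 0.5649 -0.0224  0.152 ] 302 [ 0.5648 -0.0219  0.1511] 0.1535312746109026
p2 [0.5771 0.0762 0.152 ] 294 [0.5787 0.0764 0.1509] 0.1534380804380922
p3 [0.6556 0.0161 0.152 ] 241 [0.657  0.0151 0.1508] 0.15315642436562554
ball [0.5175 0.1297 0.151 ] 317 [0.5192 0.1271 0.1542] 0.1569924414584828
piv [0.5661 0.1428 0.119 ] 741 [0.5658 0.1424 0.1171] 0.11984893650719664
```

View pics/w1z.png

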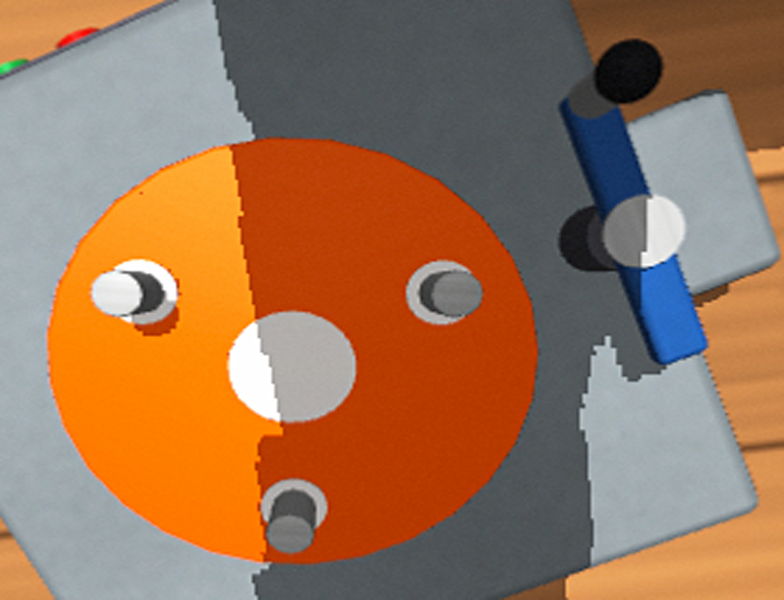

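```bash
sed -i 's/^C=.*/C=np.array([.601,.0225])/' h.py; python3 - <<'E'
from h import *
from station import r, planner, get_image, get_calibration, telemetry as t
th=np.radians(-8); x,y=C+.058*np.array([np.cos(th),np.sin(th)]); q=quat(th+np.pi/2)
r.goto([x,y,.175],q)
r.line_to([x,y,.135],q,.1)
def F(n=3):
    a=[]
    for _ in range(n): a.append(t.read_force()); r.hold(.02)
    return np.mean(a,0)
b=F(6); print("base",b,t.read_time_s())
r.line_to([x,y,.120],q,.06); print(F())
z=.119
while z>.100:
    r.line_to([x,y,z],q,.05); f=F()-b; 
    if f[2]>1: print(round(z,4),f.round(2),t.read_tool_pos()[2])
    if f[2]>5: break
    z-=.0005 if f[2]>1 else .001
c=get_calibration("wrist");p,d=get_image("wrist"); np.savez("w2.npz",p=p,d=d,**c); cv2.imwrite("pics/w2.png",p[:,:,::-1])
np.save("base.npy",b)
print(z,t.read_tool_pos(),t.read_time_s())
E
```

```text
base [-0.04013487  0.15430929  0.36909777] 4.6417
[-0.47889053  0.37402117  0.23561931]
0.111 [ 0.1  -0.28  1.17] 0.11116495954817673
0.1105 [1.32 0.02 3.47] 0.11077178752380382
0.11 [ 0.78 -0.81  5.53] 0.11045776187854658
0.10999999999999999 [0.6587668  0.01435634 0.11043136] 8.4417
```

View pics/w2.png

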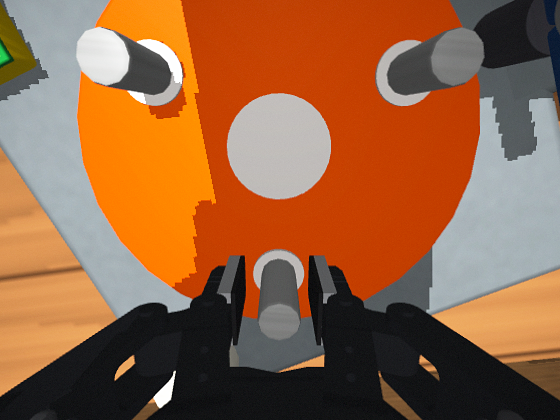

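```bash
python3 - <<'E'
from h import *
from station import r, planner, get_image, get_calibration, telemetry as t
b=np.load("base.npy")
def F(n=2):
    a=[]
    for _ in range(n): a.append(t.read_force()); r.hold(.02)
    return np.mean(a,0)-b
def mv(deg,z,feed=.06):
    th=np.radians(deg); x,y=C+.058*np.array([np.cos(th),np.sin(th)])
    r.line_to([x,y,z],quat(th+np.pi/2),feed)
deg=-8.;z=.1097; sunk=False
for i in range(34):
    deg-=4; mv(deg,z); f=F(); tz=t.read_tool_pos()[2]
    tm=t.read_time_s()
    print(deg,round(z,4),round(tz,4),f.round(1),round(tm,1))
    for k in range(3):
        if 4.5<=f[2]<=9: break
        z+= -.0004 if f[2]<4.5 else .0004
        mv(deg,z,.03); f=F(); tz=t.read_tool_pos()[2]
        print("  adj",round(z,4),round(tz,4),f.round(1))
    if z<.1088 or f[2]<3.5: print("sinking?"); break
    if np.hypot(f[0],f[1])>15: print("lateral"); break
    if tm>30: break
print(deg,z,t.read_time_s())
E
```

```text
-12.0 0.1097 0.1102 [0.3 0.  6.3] 8.7
-16.0 0.1097 0.1102 [ 0.9 -0.2  6.5] 9.0
-20.0 0.1097 0.1102 [0.4 0.3 5.9] 9.3
-24.0 0.1097 0.1102 [1.4 0.9 6.3] 9.6
-28.0 0.1097 0.1102 [0.5 0.7 6.6] 9.9
-32.0 0.1097 0.1102 [ 0.7 -0.1  5.7] 10.1
-36.0 0.1097 0.1102 [ 0.3 -0.2  6.8] 10.4
-40.0 0.1097 0.1102 [0.5 0.8 6. ] 10.7
-44.0 0.1097 0.1102 [0.6 0.5 6.2] 11.0
-48.0 0.1097 0.1102 [-0.2  0.7  6.1] 11.3
-52.0 0.1097 0.1102 [0.1 0.9 6.8] 11.6
-56.0 0.1097 0.1101 [-0.2  0.9  6.8] 11.8
-60.0 0.1097 0.1101 [0.4 0.3 6.2] 12.1
-64.0 0.1097 0.1101 [-0.1  0.   6.3] 12.4
-68.0 0.1097 0.1101 [0.1 0.1 6.3] 12.7
-72.0 0.1097 0.1101 [0.3 0.2 6.2] 13.0
-76.0 0.1097 0.1102 [-0.1  0.6  6.4] 13.3
-80.0 0.1097 0.1101 [-0.1 -0.1  6.9] 13.5
-84.0 0.1097 0.1101 [0.8 0.9 6.1] 13.8
-88.0 0.1097 0.1101 [ 0.4 -0.6  5.8] 14.1
-92.0 0.1097 0.1101 [ 0.3 -0.7  5.2] 14.4
-96.0 0.1097 0.1101 [ 0.8 -1.   5.8] 14.7
-100.0 0.1097 0.1101 [-0.1 -1.3  5.2] 15.0
-104.0 0.1097 0.1097 [ 0.5 -0.2  2.3] 15.2
  adj 0.1093 0.1091 [-0.2  0.2  1.8]
  adj 0.1089 0.1088 [-0.5  0.7  2. ]
  adj 0.1085 0.1085 [-0.8  0.6  2.3]
sinking?
-104.0 0.10850000000000001 16.0917
```

```bash
python3 - <<'E'
from h import *
from station import r, planner, get_image, get_calibration, telemetry as t
b=np.load("base.npy")
def F(n=2):
    a=[]
    for _ in range(n): a.append(t.read_force()); r.hold(.02)
    return np.mean(a,0)-b
def mv(deg,z,feed=.05):
    th=np.radians(deg); x,y=C+.058*np.array([np.cos(th),np.sin(th)])
    r.line_to([x,y,z],quat(th+np.pi/2),feed)
z=.1085
while z>.097:
    z-=.001 if z>.1005 else .0005; mv(-104,z); f=F(); print(round(z,4),round(t.read_tool_pos()[2],4),f.round(1))
    if f[2]>8 or np.hypot(f[0],f[1])>12: break
c=get_calibration("wrist");p,d=get_image("wrist"); np.savez("w3.npz",p=p,d=d,**c); cv2.imwrite("pics/w3.png",p[:,:,::-1])
p,d=get_image("side"); np.savez("side3.npz",p=p,d=d,**get_calibration("side"));cv2.imwrite("pics/side3.png",cv2.resize(p[155:280,195:365,::-1],None,fx=4.5,fy=4.5,interpolation=cv2.INTER_CUBIC))
print(t.read_time_s())
E
```

```text
0.1075 0.1074 [0.1 0.7 1.8]
0.1065 0.1064 [-0.1 -0.   1.3]
0.1055 0.1054 [-0.7  1.   1.3]
0.1045 0.1044 [-0.6  0.7  2.1]
0.1035 0.1034 [-0.3  0.9  2. ]
0.1025 0.1024 [-0.5  0.3  2. ]
0.1015 0.1014 [-0.4  0.1  1.4]
0.1005 0.1004 [-0.3  0.5  1.7]
0.1 0.1 [-0.7  0.9  2.3]
0.0995 0.0995 [-0.1  0.3  2.4]
0.099 0.0992 [-1.  -0.6  5.2]
0.0985 0.099 [-2.6 -1.1  8.2]
19.5917
```

View pics/side3.png

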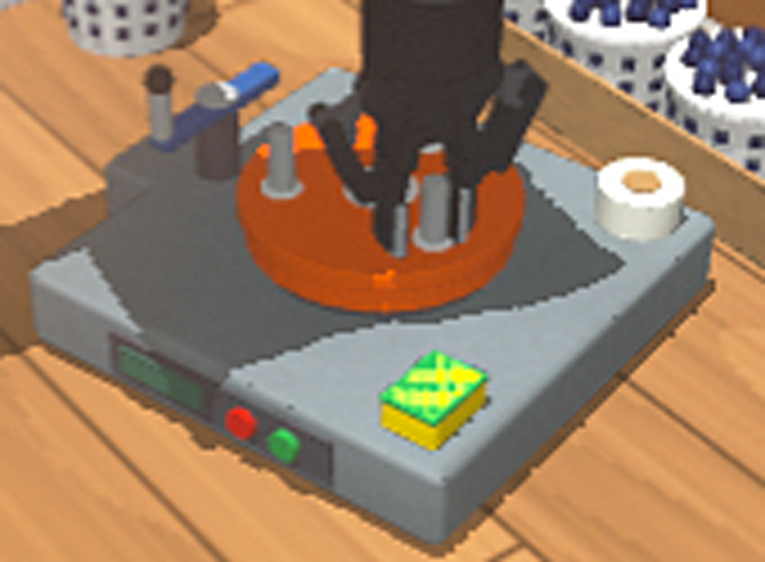

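View pics/w3.png

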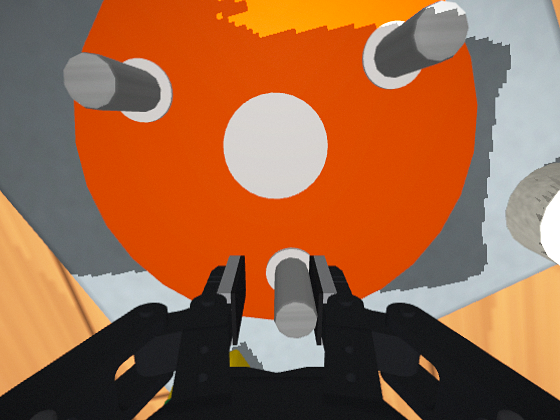

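Carrier dropped 12 mm to a firm stop; the side view shows it low, and the wrist view shows the post at (290,290) caged between the pads. Next I back off and swing the latch.

```bash
cat >> h.py <<'E'
yaw=np.radians(15); piv=C+.125*np.array([-np.sin(yaw),np.cos(yaw)])
def hpose(latch,R=.05):
    a=np.pi+yaw-latch; return piv+R*np.array([np.cos(a),np.sin(a)]), quat(a-np.pi/2)
E
python3 - <<'E'
from h import *
from station import r, planner, get_image, get_calibration, telemetry as t
def mv(deg,z,feed=.06):
    th=np.radians(deg); x,y=C+.058*np.array([np.cos(th),np.sin(th)])
    r.line_to([x,y,z],quat(th+np.pi/2),feed)
mv(-104,.102); mv(-101,.103); mv(-101,.17,.15); mv(-101,.23,.2)
r.command_gripper(.040,20)
p,q=hpose(0)
r.goto([*p,.24],q)
c=get_calibration("wrist");pp,d=get_image("wrist"); np.savez("w4.npz",p=pp,d=d,**c); cv2.imwrite("pics/w4.png",pp[:,:,::-1])
cl=cloud(load("w4"))
hsv=cv2.cvtColor(pp,cv2.COLOR_RGB2HSV)
m=(hsv[...,0]<13)&(hsv[...,1]>200)&(np.linalg.norm(cl[...,:2]-C,axis=2)<.08); print("disc z",np.median(cl[m][:,2]),m.sum())
print(p,proj([*p,.151],load("w4")),t.read_time_s(),t.read_force(),t.read_joint_positions())
E
```

```text
disc z 0.09929648746384584 717
[0.52035133 0.13029978] [[277.20377075 217.8197842 ]] 22.975 [-0.36516501 -0.50794717  0.42603771] [ 1.21709556e-01  3.56150585e-01  1.76464125e+00 -2.25621362e-05
  1.02089745e+00 -1.70955910e+00]
```

View pics/w4.png

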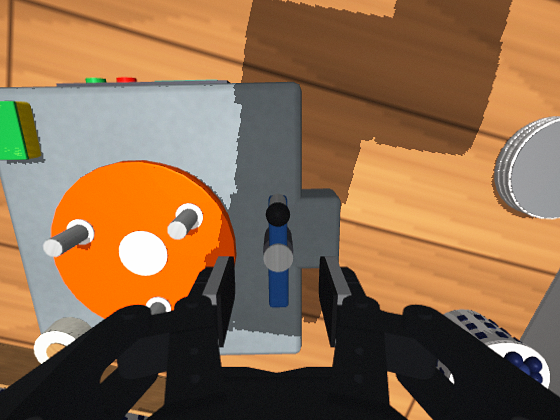

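Ball at (277,213), predicted (277,218), so they agree within about 2 mm. The disc top reads 99 mm, meaning it is home.

```bash
python3 - <<'E'
from h import *
from station import r, planner, get_image, get_calibration, telemetry as t
def F(n=2):
    a=[]
    for _ in range(n): a.append(t.read_force()); r.hold(.02)
    return np.mean(a,0)
p,q=hpose(0)
r.line_to([*p,.17],q,.15); b=F(4)
r.line_to([*p,.126],q,.08); print("down",(F()-b).round(1),t.read_time_s())
L=0.;step=.1
while L<1.95:
    L+=step; p,q=hpose(L); r.line_to([*p,.126],q,.06); f=F()-b
    a=np.pi+yaw-L; tang=np.array([np.sin(a),-np.cos(a)]); ft=f[:2]@tang
    print(round(L,2),f.round(1),"ft",round(ft,1),round(t.read_time_s(),1))
    if L>1.5: step=.03
    if ft<-5 or abs(f).max()>12 : break
np.savez("L.npz",L=L,b=b)
for n in("scene","side"):
    pp,d=get_image(n); np.savez(n+"5.npz",p=pp,d=d,**get_calibration(n))
    x0,x1,y0,y1=(215,360,180,285) if n=="scene" else (195,365,155,280)
    cv2.imwrite(f"pics/{n}5.png",cv2.resize(pp[y0:y1,x0:x1,::-1],None,fx=4.5,fy=4.5,interpolation=cv2.INTER_CUBIC))
E
```

```text
down [ 0.6 -0.3  0.2] 24.3917
0.1 [0.4 0.1 0.6] ft 0.1 24.7
0.2 [ 0.5 -0.5  0.2] ft -0.6 25.0
0.3 [ 0.3  0.4 -0.7] ft 0.4 25.2
0.4 [-0.3  0.1 -0.6] ft 0.0 25.5
0.5 [ 0.4 -0.3 -0.5] ft -0.2 25.8
0.6 [-0.1 -0.4 -0.3] ft -0.4 26.1
0.7 [0.2 0.1 0.4] ft 0.1 26.4
0.8 [-0.5  0.1  0.5] ft -0.1 26.7
0.9 [ 0.2  0.5 -0.2] ft 0.5 26.9
1.0 [ 0.5 -0.2 -0.3] ft 0.2 27.2
1.1 [-0.  -0.1 -0.1] ft -0.1 27.5
1.2 [-0.4 -0.6 -0.6] ft -0.7 27.8
1.3 [-0.1  1.2  0.2] ft 0.6 28.1
1.4 [-0.1 -0.7 -0.5] ft -0.4 28.4
1.5 [ 0.2  0.2 -0.8] ft 0.2 28.6
1.53 [-0.6 -0.  -0.3] ft -0.6 28.9
1.56 [-0.  -0.4 -0.2] ft -0.1 29.2
1.59 [ 0.2 -0.3  0.1] ft 0.1 29.5
1.62 [-0.5  0.2 -0.6] ft -0.4 29.8
1.65 [-0.1  0.1 -0.3] ft -0.1 30.1
1.68 [-0.9  0.3 -0.4] ft -0.9 30.3
1.71 [-0.2 -0.1 -0.9] ft -0.2 30.6
1.74 [-3.6 -2.1  1.3] ft -3.8 30.9
1.77 [-10.4  -7.3   3.5] ft -10.8 31.2
```

```bash
sleep 1
```

```text
(no output)
```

View pics/scene5.png

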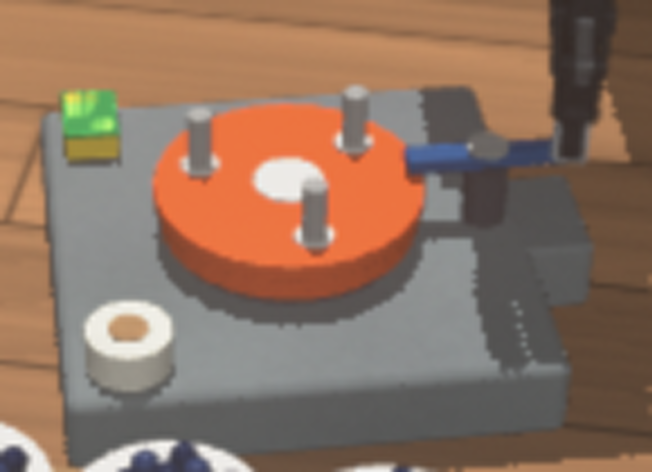

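View pics/side5.png

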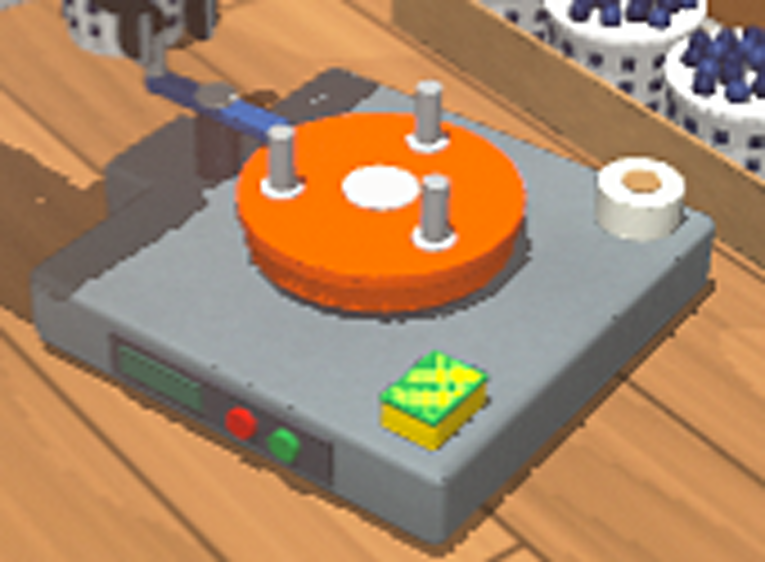

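The latch foot is over the rim, and the handle points outwards. I'll back the fingers off, raise clear, and check with the arm away.

```bash
python3 - <<'E'
from h import *
from station import r, planner, get_image, get_calibration, telemetry as t
p,q=hpose(1.59); r.line_to([*p,.126],q,.06); r.line_to([*p,.20],q,.12)
p2,q2=hpose(1.59)
r.goto([p[0]-.03,p[1]-.03,.32],q)
c=get_calibration("wrist");pp,d=get_image("wrist"); np.savez("w6.npz",p=pp,d=d,**c); cv2.imwrite("pics/w6.png",pp[:,:,::-1])
cl=cloud(load("w6")); hsv=cv2.cvtColor(pp,cv2.COLOR_RGB2HSV)
m=(hsv[...,0]<13)&(hsv[...,1]>200)&(np.linalg.norm(cl[...,:2]-C,axis=2)<.08); print("disc z",np.median(cl[m][:,2]))
m=(hsv[...,0]>105)&(hsv[...,0]<125)&(hsv[...,1]>120)&(np.linalg.norm(cl[...,:2]-piv,axis=2)<.075)&(abs(cl[...,2]-.115)<.006)
P=cl[m][:,:2]; v=cv2.fitLine(P.astype(np.float32),cv2.DIST_HUBER,0,.01,.01).ravel(); print(m.sum(),"bar deg",np.degrees(np.arctan2(v[1],v[0])))
print("exp ball uv",[ (L,proj([*hpose(L)[0],.151],load("w6"))[0].round(0)) for L in(1.47,1.57)])
print(t.read_time_s(),t.read_force())
for n in("scene","side"):
    im,d=get_image(n); cv2.imwrite(f"pics/{n}6.png",im[:,:,::-1])
E
```

```text
disc z 0.09941469292986094
826 bar deg -72.767685
exp ball uv [(1.47, array([309., 171.])), (1.57, array([314., 170.]))]
33.0167 [ 0.29969506 -0.38562976 -0.22439015]
```

View pics/w6.png

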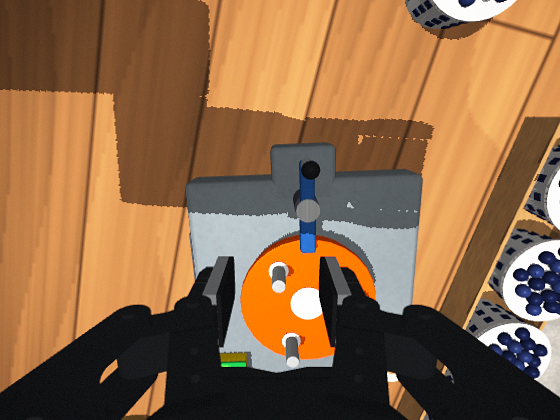

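View pics/side6.png

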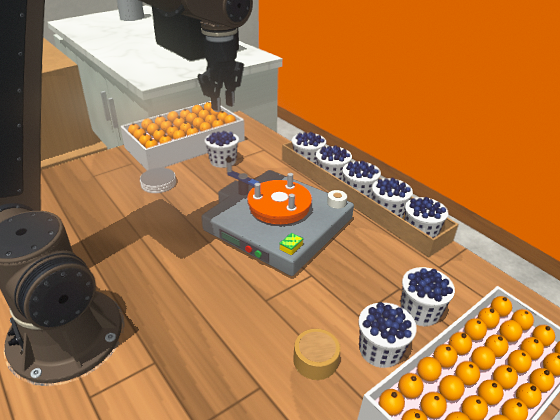

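```bash
python3 - <<'E'
from h import *
c=load("w6");cl=cloud(c)
def fit(P): 
    v=cv2.fitLine(P.astype(np.float32),cv2.DIST_HUBER,0,.01,.01).ravel(); return np.degrees(np.arctan2(v[1],v[0]))
# latch: line from foot end, pivot, in plane z
print(plane([(308,246),(308,210)],.116,c), )
# base +y edge: top-most pixel with z~.062 per column
for n in("w6","w1","w4"):
    c=load(n);cl=cloud(c)
    m=(abs(cl[...,2]-.062)<.004)&(np.linalg.norm(cl[...,:2]-C,axis=2)<.22)
    P=cl[m][:,:2]-C
    # grid over yaw: sharpness of edges via 98 percentile extents
    best=[]
    for s in np.arange(10,21,.5):
        a=np.radians(s);u=P@[np.cos(a),np.sin(a)];w=P@[-np.sin(a),np.cos(a)]
        h=sum(np.histogram(k,bins=np.arange(-.16,.1601,.001))[0].astype(float).__abs__().__pow__(1)@np.zeros(320) for k in(u,w))
        # count of points outside 149mm square (excluding outrigger)
        o=((abs(u)>.151)|((w<-.151))|((w>.151)&(abs(u)>.045))).sum(); best.append((o,s))
    print(n,sorted(best)[:4])
c=load("w6")
P=plane([(197,183),(268,179.5),(340,175.5),(412,172)],.062,c)[:,:2]; print("edge",fit(P))
# initial latch bar angle in w4, before
for n in("w1","w4","w6"):
    c=load(n);cl=cloud(c);hsv=cv2.cvtColor(c['p'],cv2.COLOR_RGB2HSV)
    m=(hsv[...,0]>105)&(hsv[...,0]<125)&(hsv[...,1]>120)&(np.linalg.norm(cl[...,:2]-piv,axis=2)<.075)&(abs(cl[...,2]-.115)<.003)
    print(n,m.sum(),fit(cl[m][:,:2]), cv2.minAreaRect(cl[m][:,:2].astype(np.float32)))
c=load("w6");im=c['p'][130:270,180:430,::-1]; cv2.imwrite("pics/w6z.png",cv2.resize(im,None,fx=3.2,fy=3.2,interpolation=cv2.INTER_CUBIC))
E
```

```text
[[0.57758297 0.10259967 0.116     ]
 [0.56632053 0.14346193 0.116     ]]
w6 [(np.int64(0), np.float64(15.5)), (np.int64(0), np.float64(16.0)), (np.int64(0), np.float64(16.5)), (np.int64(1), np.float64(17.0))]
w1 [(np.int64(0), np.float64(15.0)), (np.int64(0), np.float64(15.5)), (np.int64(0), np.float64(16.0)), (np.int64(0), np.float64(16.5))]
w4 [(np.int64(0), np.float64(15.5)), (np.int64(0), np.float64(16.0)), (np.int64(0), np.float64(16.5)), (np.int64(1), np.float64(17.0))]
edge 16.836899
w1 1431 15.93263 ((0.5655402541160583, 0.1421402096748352), (0.1036989837884903, 0.01794162020087242), 15.844873428344727)
w4 1003 15.224403 ((0.5642083883285522, 0.14315465092658997), (0.10441481322050095, 0.016764316707849503), 14.566594123840332)
w6 783 -73.1317 ((0.5659058094024658, 0.14402860403060913), (0.017065269872546196, 0.10295364260673523), 15.390522003173828)
```

View pics/w6z.png

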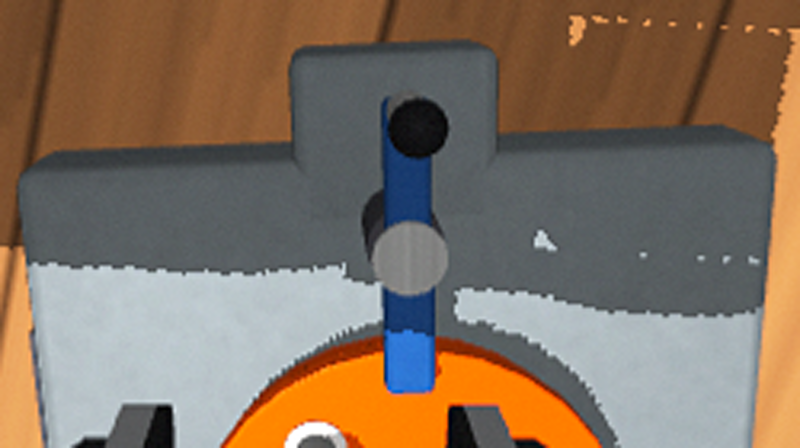

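```bash
python3 - <<'E'
from station import r, telemetry as t
print(t.read_time_s()); r.sign_off()
E
```

```text
33.1167
the job is handed in; nothing more can be done
```

The carrier is home on the drive, the blue latch is swung across its rim, and the job was handed in at 33.1 s.

- **Carrier:** I caged one post loosely between the fingertips and turned the carrier clockwise while pressing about 6 N. About 96° later it dropped 12 mm to a firm stop, at about 8 N. The depth reading then put the disc top at 99 mm, and still 99 mm after the latch was closed; home is 100 mm.
- **Latch:** I pushed the handle round until the latch met a hard stop, where the force rose to about 13 N. The last pictures show the foot over the rim and the handle pointing outwards.
- **Latch angle:** The bar measured about 107° by line fit and 105.4° by rectangle fit, against a locked angle of about 106° for the base's measured yaw of 16°. It is fully across to within about 1.5°, which is the limit of what I could measure.
- **Surroundings:** The arm ended clear of everything. The tubs, label roll, clip box and tape roll look unmoved in the last side view. I compared that by eye and did not measure it.

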